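# Fit the drive sprocket and lock its fixing plate on a moped engine

### The arm

A 7-joint arm with a two-finger parallel gripper is mounted at the origin on the work surface. World frame = base frame: x ahead of the robot, y to its left, z up, the work surface at z = 0. Lengths are in m, angles in degrees, forces in N, time in s.
With the tool pointing down it reaches from about 0.4 to 0.85 m from the base axis. Payload 6.9 kg.
Tool frame: the origin (TCP) lies on the front face of the gripper's body, between the roots of the fingers; the fingertips stand 73 mm ahead of it and the grasp point (between the pads) lies 54 mm ahead of it; z points along the fingers, y is the line along which they close (so a half turn about z gives the same grasp; the last joint's range is limited). The gripper opens to 85 mm and grips with 20 to 120 N. Pads are 22 mm wide; open, the fingers measure 114 mm over their backs; the gripper's body (76 mm by 85 mm) begins 54 mm behind the grasp point. The pads swing forward as they close: fully open they stand 13 mm farther back than shut.
Start: joints at [-67.695, 29.078, -13.613, 85.955, 7.202, 65.827, -8.869], TCP at [0.175, 0.6, 0.304] pointing down, gripper open.
Joint ranges: [-176.47, 176.47], [-13.61, 117.27], [-81.72, 77.17], [0.22, 143.17], [-87.28, 267.28], [10, 112.55], [-165.47, 165.47]. Speed limits (degrees/s): [136.94, 136.94, 180, 180, 180, 180, 180].

### API

Orientations are given as a 3x3 rotation matrix whose columns are the frame's x, y, z axes.
In Python, from station import arm, cams, spotter gives the robot as it stands.
- The arm moves only by the shell command python3 -m inch 'ROWS' [FORCE]. ROWS is JSON, a list of rows, each an object with "angular": the turn, a rotation vector about the tool's x, y, z in rad, a list of three; "dp": the shift along the tool's x, y, z in cm, a list of three; "jaw": the finger opening in cm, from 0 to 8.54. In form: [{"angular": [rx, ry, rz], "dp": [tx, ty, tz], "jaw": jaw}, ...]. A call has 1 to 20 rows; each row is the pose to reach, as a shift and turn from the pose commanded when the call began, along the tool's axes at that moment; what a row does not reach only later rows make up. A row lasts 1/8 s, in which the tool goes at most 62.5 mm and 10.7 degrees, less where a joint would pass 70% of its speed; a pose out of reach is approached as far as the arm can. A call with a gripper value outside its range is refused whole. The fingers move at their own pace and stop on an object; FORCE is the grip in N (left out, the last holds). Time passes only in rows, so rows that repeat a pose let the fingers close. It gives the time, the measured TCP pose, the force, the opening and the grip force at its end, in the units of the state.
- arm.sense(): the state, without advancing time (a new reading comes with each control period).
- cams.get_image(name): name is "side" or "top" or "wrist"; returns the picture (400x640x3 uint8, red, green, blue); there is no depth.
- cams.camera_info(name): a dict with "K" (3x3 intrinsics, pixels), "k1" (the pictures are not rectified: a ray, as slopes to the right and down, at radius r is drawn at 1 + k1 r^2 times it, then the intrinsics apply), "rvec" (rotation vector, rad) and "tvec" (3), from world to camera coordinates, as OpenCV has them. Camera axes: x right, y down, z forward; pixel columns grow to the right and rows downward; lengths in m; the calibration is good to about 2 mm. A picture is of the moment at which its call begins: read the wrist's pose just before it. camera_info takes no time and is no camera call; for the wrist camera it gives the pose at the moment of the call.
- arm.finish_job(): hands the job in; it is judged then, once.
Trained networks look in the newest picture that a camera, given by its name, has taken for a name from the list of things; names that differ only in an ending like _2 or _b are one class to them, and where a whole thing is asked for, a point or a joint stands for the part that bears it (a point fixed in the world has none). Each returns a list of dicts, best first, with "p" (0 to 1); they miss things now and then, are a little off and sometimes report something else, mostly with a low value. They report only what shows in the picture. A call takes as long as a camera call. They do not tell look-alikes from the thing itself.
- spotter.boxes_of(camera, query): "extent" ([left, top, right, bottom] in pixels, round what is visible of it).
The state is a dict: "t": time; "joint_positions": joint angles; "dq": joint speeds; "tau": joint torques, N m; "ee_pos": TCP position; "tcp_rot": TCP orientation; "contact_force": force on the tool from outside, world axes, zero at the start; "wrist_torque": the same for the moment, N m; "gripper_width": finger opening in m; "gripper_force": force on a finger pad.
Only numpy, scipy, OpenCV 4.12 (cv2) and the standard library are available. Lean on these libraries where they do the work, as an engineer would, in place of code of your own. Each camera call takes 0.05 s, during which the arm holds its last target. There are 200 camera calls.

### The job

Take the drive sprocket from the turntable tray, put it on the engine's splined output shaft, turn it until the splines mesh and push it fully home against the collar. Then slide the yellow fixing plate over the splines down onto the sprocket and turn it in the shaft's groove, under the upper splines, until its two bolt holes line up with the two tapped holes in the sprocket, ready for the bolts. Let go of both, and leave the orange lens, the plug socket, the pry bar and the mirror stem where they lie.

Things in the scene. Friction and masses are not known exactly. Their poses are not given: they have to be found in the camera images.
- engine: Silver moped crankcase with finned barrel, fixed, lying on two battens, sprocket side up. Origin on the bench under the output shaft's axis; x points along the engine to flywheel and barrel. Its flat top face (deck) is 130 mm above the bench, reaching about 75 mm round the shaft; the barrel ends 258 mm out along x, 130 mm high.
- shaft_seat (a point): On the upright output shaft's axis, at the face of its collar (radius 16, top 12 mm over the deck) where the sprocket's underside must rest. z up. Six splines 4.4 mm wide, from radius 10 to 12.5, stand every 60 degrees, one on this x axis. The gearbox is in gear: the shaft resists turning up to 2 N m, but its angle in the engine varies (30 degrees either way).
- shaft_groove (a point): On the shaft's axis 11.5 mm above the collar's face, where the middle of the fixing plate must end; same axes. Heights above the collar's face: lower splines 0 to 9 mm, plain groove (radius 10) 9 to 16, upper splines 16 to 24, tapered nose 24 to 36.
- shaft_nose (a point): Tip of the shaft, 36 mm above the collar's face. Its taper runs from radius 4 at the tip to radius 10, 12 mm lower, level with the tops of the splines, and centres what is lowered over it.
- gear_spindle (a point): Centre of the top end of the gear shift spindle, an upright steel rod of radius 6 that stands up from the deck to 167 mm above the bench, 58 mm from the output shaft. An obstacle to the fingers.
- cover_boss (a point): Centre of the top of an upright aluminium cover boss of radius 7, to 158 mm above the bench, 60 mm from the output shaft. An obstacle to the fingers.
- flywheel (a point): Centre of the top of the dark magneto flywheel, radius 50, top 170 mm above the bench (its nut and thread stand 12 mm higher), 115 mm from the output shaft. An obstacle.
- tray_floor (a point): Centre of the floor of the blue round turntable tray, 12 mm above the bench. Inner radius 122, rim 14 high, hub radius 15, 22 high; three dividers 2.5 thick, 11 high, run out at 60, 180, 300 degrees from this x axis. It turns stiffly about its upright axis (0.08 N m). Sprocket, plate and lens lie one in each compartment, in any order.
- sprocket_mid (a point): Centre of the dark steel drive sprocket, 110 g, half-way up its 9 mm thick hub (radius 20.5). Lies flat, faces alike, z its axis. 12 teeth, 55 mm across tips, one on its x axis, each 4.6 mm wide and 6.5 mm thick at mid-height. Flat fingers settle with two teeth against each (closing 15 degrees off a tooth, 53 mm apart).
- tapped_hole (a point): One of the sprocket's two tapped holes, on its x axis 17.2 mm from the centre, at the upper face; the other is opposite. The bore (radius 13.1) has six internal teeth 4.4 mm wide in to radius 10.5, at 30, 90, ... degrees from x: it meshes when its x axis lies along any spline of the shaft, with 6 degrees of play either way.
- plate_mid (a point): Centre of the zinc-yellow fixing plate, 30 g, half-way up its 5 mm thickness. Lies flat, faces alike, z its axis. 47 mm long along its x axis, 34 mm wide along y between two straight parallel edges (straight over the middle 32 mm).
- plate_hole (a point): One of the plate's two bolt holes, on its x axis 17.2 mm from the centre; the other is opposite. The bore (radius 13.1) has six internal teeth 4.4 mm wide in to radius 10.5, at 0, 60, ... degrees from x: it passes the upper splines when its x axis lies midway between two splines (6 degrees of play) and is locked under them, holes lined up, 30 degrees from there.
- lens_mid (a point): Centre of the translucent orange indicator lens, a dome 62 mm across and 25 mm high, in one compartment of the tray. Leave it alone.
- socket_mid (a point): Centre of the steel spark plug socket, 27 mm across and 66 mm tall, standing upright on the bench. Leave it alone.
- bar_mid (a point): Centre of the short stainless pry bar, 205 mm long along its y axis, 24 mm wide, 13 mm high at its bent ends, flat on the bench. Leave it alone.
- stem_mid (a point): Point on the chrome mirror stem, a bent rod 12 mm thick, which runs from here 90 mm to -y and, bending to +x, 85 mm to +y; on the bench at the left. Leave it alone.
Mind the look-alikes: they are no part of the job. Leave any turquoise look-alike of the part that bears plate_mid alone. Leave any turquoise look-alike of the part that bears sprocket_mid alone.

How it is judged:
By the outcome, as a careful person would: the job done as asked, in the order asked, and still so for the second after the job is handed in, with the robot touching nothing.
It also fails if it takes over 67 s, if anything falls off the work surface, if the arm or the gripper's body presses on something with over 40 N, if the wrist force passes 120 N, or if a joint passes its speed limit or range.

## Working session

There is one attempt and no reset: what is moved stays moved. The work goes in short steps, Python scripts to look and compute and a shell command to move; the robot and the scene stay as the last step left them, time stands still between calls to the robot, and variables do not carry over. Pictures are saved under pics/ and viewed, at most 10 in all, crops included, and the job is handed in when it is done.

```bash
mkdir -p pics; ls; cat > h.py <<'E'
import numpy as np, cv2, json
from station import arm, cams, spotter
def cam(n):
    c=cams.camera_info(n); R=cv2.Rodrigues(np.array(c["rvec"],float))[0]
    return np.array(c["K"],float),float(c["k1"]),R,np.array(c["tvec"],float).ravel()
def pix2w(n,uv,z,C=None):
    K,k1,R,t=C or cam(n)
    uv=np.atleast_2d(np.array(uv,float))
    d=np.c_[(uv[:,0]-K[0,2])/K[0,0],(uv[:,1]-K[1,2])/K[1,1]]
    u=d.copy()
    for _ in range(30): u=d/(1+k1*(u**2).sum(1,keepdims=True))
    ray=np.c_[u,np.ones(len(u))]@R
    o=-R.T@t
    s=(z-o[2])/ray[:,2]
    return o+s[:,None]*ray
def w2pix(n,P,C=None):
    K,k1,R,t=C or cam(n)
    p=np.atleast_2d(P)@R.T+t; s=p[:,:2]/p[:,2:]
    s=s*(1+k1*(s**2).sum(1,keepdims=True))
    return s*[K[0,0],K[1,1]]+K[:2,2]
def snap(n,f):
    im=cams.get_image(n); cv2.imwrite("pics/"+f,im[:,:,::-1]); return im
E
python3 - <<'E'
from h import *
s=arm.sense(); print(s["t"],s["ee_pos"],np.round(s["tcp_rot"],3).tolist(),s["gripper_width"])
for n in ("top","side","wrist"):
    snap(n,n+"0.png"); C=cam(n); print(n,C[0][0],C[1],"pos",-C[2].T@C[3],"fwd",C[2][2])
    for q in ["sprocket_mid","plate_mid","tray_floor","lens_mid","shaft_nose","shaft_seat","gear_spindle","cover_boss","flywheel","engine","tapped_hole","plate_hole","socket_mid"]:
        if n=="top" or (n=="side" and q in("shaft_nose","shaft_seat","gear_spindle","cover_boss")): print(q,[(np.round(b["extent"]).tolist(),round(b["p"],2)) for b in spotter.boxes_of(n,q)[:4]])
im=[cv2.imread(f"pics/{n}0.png") for n in("top","side")]
E
```

```text
pics
0.0 [0.17499086 0.59961222 0.30302991] [[-0.96, 0.28, -0.0], [0.28, 0.96, -0.002], [-0.0, -0.002, -1.0]] 0.08564823851438516
top [395.95104275   0.         325.69649684] -0.10026444595139658 pos [ 0.41995752 -0.01630588  1.14194344] fwd [ 0.16518523 -0.02367973 -0.98597825]
sprocket_mid [([354.0, 181.0, 376.0, 201.0], 0.59), ([360.0, 121.0, 377.0, 135.0], 0.48)]
plate_mid [([388.0, 208.0, 407.0, 224.0], 0.42), ([443.0, 226.0, 456.0, 244.0], 0.41)]
tray_floor [([334.0, 168.0, 419.0, 255.0], 0.85)]
lens_mid [([349.0, 216.0, 372.0, 240.0], 0.75)]
shaft_nose [([223.0, 200.0, 236.0, 215.0], 0.42)]
shaft_seat [([229.0, 197.0, 238.0, 215.0], 0.58), ([208.0, 112.0, 271.0, 240.0], 0.35)]
gear_spindle [([208.0, 114.0, 273.0, 241.0], 0.94), ([391.0, 208.0, 408.0, 224.0], 0.46)]
cover_boss [([208.0, 112.0, 274.0, 236.0], 0.75), ([358.0, 183.0, 378.0, 201.0], 0.63)]
flywheel [([208.0, 114.0, 273.0, 239.0], 0.69)]
engine [([206.0, 114.0, 274.0, 240.0], 0.83), ([262.0, 278.0, 331.0, 294.0], 0.22)]
tapped_hole [([356.0, 185.0, 377.0, 203.0], 0.49)]
plate_hole []
socket_mid [([305.0, 263.0, 314.0, 276.0], 0.43)]
side [403.19844672   0.         316.23216105] 0.02330418666462805 pos [ 0.22318457 -0.90624518  0.66831206] fwd [ 0.33458975  0.79194191 -0.51076189]
shaft_nose [([244.0, 215.0, 254.0, 238.0], 0.58), ([284.0, 146.0, 289.0, 158.0], 0.52)]
shaft_seat [([282.0, 147.0, 288.0, 162.0], 0.61)]
gear_spindle [([257.0, 138.0, 361.0, 210.0], 0.89)]
cover_boss [([260.0, 138.0, 361.0, 208.0], 0.74), ([218.0, 211.0, 243.0, 253.0], 0.61)]
wrist [353.44737469   0.         321.60787825] -0.006399233799908651 pos [0.10194725 0.62138017 0.37466809] fwd [ 0.28821648 -0.08397398 -0.95387611]
```

View pics/top0.png

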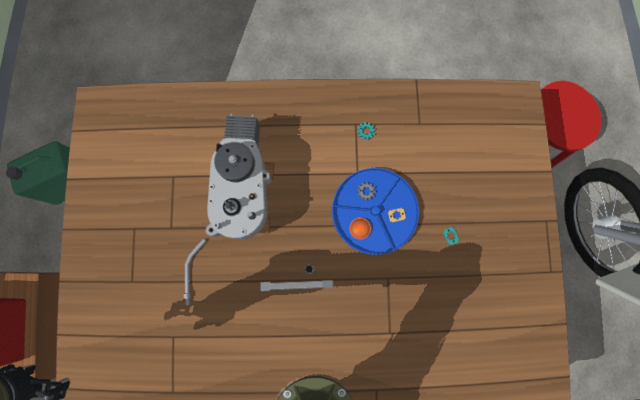

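View pics/side0.png

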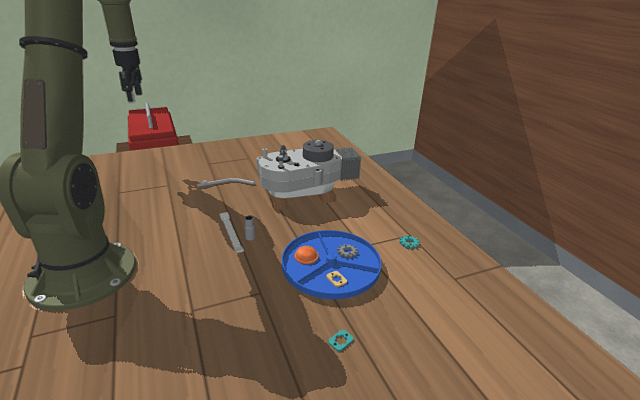

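Top view: sprocket at about (367,190), plate at (397,215), lens at (360,228), shaft at (232,207), and the turquoise look-alikes outside the tray at (367,131) and (451,236).

```bash
cat >> h.py <<'E'
def T():
    s=arm.sense(); return np.array(s["ee_pos"]),np.array(s["tcp_rot"])
def move_to(p,yaw=None,tilt=None):
    """print cm shift & angular from current commanded(~measured) pose; tool down, tool-y heading yaw deg in world"""
    P,R=T()
    z=np.array([0,0,-1.]); a=np.radians(yaw); y=np.array([np.cos(a),np.sin(a),0]); x=np.cross(y,z)
    Rt=np.c_[x,y,z]
    rv=cv2.Rodrigues(R.T@Rt)[0].ravel()
    print("dp",np.round(R.T@(np.array(p)-P)*100,2),"ang",np.round(rv,4),"cur yaw",np.degrees(np.arctan2(R[1,1],R[0,1])))
E
python3 - <<'E'
from h import *
for nm,uv,z in [("spr",(367,190),.0165),("plate",(397,215),.0145),("lens",(360,228),.02),("tray",(376.5,210.5),.034),("nose",(232,205),.178),("fly",(234,159),.182),("spindle",(252,197),.167),("boss",(251,215),.158)]:
    print(nm,np.round(pix2w("top",uv,z)[0],4))
for nm,uv,z in [("nose",(284,149),.178),("spr",(348,251),.0165),("plate",(337,279),.0145)]: print("side",nm,np.round(pix2w("side",uv,z)[0],4))
P,R=T(); K,k1,Rc,t=cam("wrist"); print("cam in tool",R.T@(-Rc.T@t-P),"fwd",R.T@Rc[2],"right",R.T@Rc[0])
s=arm.sense()
move_to((0.45,-0.10,0.28),0); move_to((0.45,-0.10,0.28),180); print(s["joint_positions"])
E
```

```text
spr [ 0.634  -0.1638  0.0165]
plate [ 0.5595 -0.2485  0.0145]
lens [ 0.5235 -0.1393  0.02  ]
tray [ 0.5711 -0.1864  0.034 ]
nose [0.5712 0.1918 0.178 ]
fly [0.6871 0.1884 0.182 ]
spindle [0.5923 0.1443 0.167 ]
boss [0.5482 0.1479 0.158 ]
side nose [0.5673 0.1696 0.178 ]
side spr [ 0.6317 -0.1632  0.0165]
side plate [ 0.5604 -0.2497  0.0145]
cam in tool [ 7.61319284e-02  7.39302968e-05 -7.07723685e-02] fwd [-3.00222927e-01  8.34273616e-05  9.53869062e-01] right [4.34486436e-04 9.99999904e-01 4.92891927e-05]
dp [-46.   -59.5    2.39] ang [-0.    -0.     1.287] cur yaw 73.73876769714354
dp [-46.   -59.5    2.39] ang [ 0.     -0.     -1.8546] cur yaw 73.73876769714354
[-67.6954453   29.0762642  -13.6141504   85.95446834   7.20151776
  65.82692538  -8.86969184]
```

```bash
python3 - <<'E'
from h import *
move_to((0.57,0.18,0.335),18)
E
```

```text
dp [-49.68 -29.26  -3.11] ang [-0.     -0.      0.9728] cur yaw 73.73876769714354
```

```bash
python3 -m inch '[{"angular":[0,0,0.3],"dp":[-10,-6,-3.1],"jaw":8.5},{"angular":[0,0,0.6],"dp":[-20,-12,-3.1],"jaw":8.5},{"angular":[0,0,0.973],"dp":[-49.7,-29.3,-3.1],"jaw":8.5},{"angular":[0,0,0.973],"dp":[-49.7,-29.3,-3.1],"jaw":8.5},{"angular":[0,0,0.973],"dp":[-49.7,-29.3,-3.1],"jaw":8.5},{"angular":[0,0,0.973],"dp":[-49.7,-29.3,-3.1],"jaw":8.5},{"angular":[0,0,0.973],"dp":[-49.7,-29.3,-3.1],"jaw":8.5},{"angular":[0,0,0.973],"dp":[-49.7,-29.3,-3.1],"jaw":8.5},{"angular":[0,0,0.973],"dp":[-49.7,-29.3,-3.1],"jaw":8.5},{"angular":[0,0,0.973],"dp":[-49.7,-29.3,-3.1],"jaw":8.5},{"angular":[0,0,0.973],"dp":[-49.7,-29.3,-3.1],"jaw":8.5},{"angular":[0,0,0.973],"dp":[-49.7,-29.3,-3.1],"jaw":8.5}]'
python3 - <<'E'
from h import *
s=arm.sense(); print(s["t"],s["ee_pos"],s["joint_positions"])
im=snap("wrist","w1.png")
for q in ["shaft_nose","gear_spindle","cover_boss","flywheel"]: print(q,[(np.round(b["extent"]).tolist(),round(b["p"],2)) for b in spotter.boxes_of("wrist",q)[:3]])
E
```

```text
t: 2.5
ee_pos: [0.5689, 0.1816, 0.3348]
tcp_rot: [[-0.311, 0.95, -0.001], [0.95, 0.311, 0.001], [0.001, -0.001, -1.0]]
contact_force: [0.1, 0.1, -0.3]
gripper_width: 0.0853
gripper_force: 0.0
2.5 [0.56891528 0.18163182 0.3347952 ] [-24.28438861  25.13870825   6.69962451  87.61866076  -3.16772172
  67.45789594   1.15058493]
shaft_nose [([318.0, 144.0, 359.0, 190.0], 0.81)]
gear_spindle [([231.0, 47.0, 631.0, 310.0], 0.95)]
cover_boss [([237.0, 42.0, 628.0, 309.0], 0.87), ([203.0, 346.0, 241.0, 387.0], 0.48)]
flywheel [([235.0, 44.0, 631.0, 308.0], 0.81)]
```

View pics/w1.png

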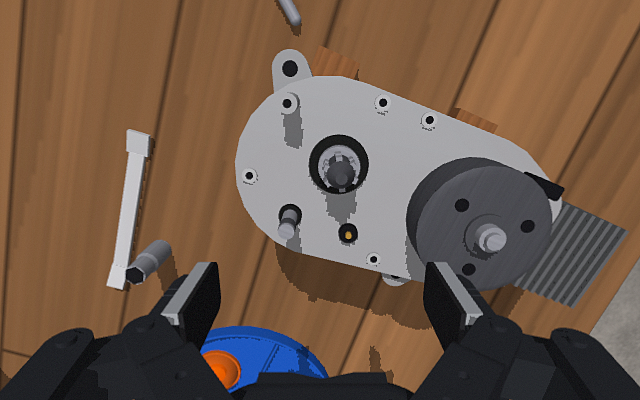

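```bash
cat >> h.py <<'E'
def ortho(n,im,c,z,half=.03,N=390,C=None,mark=()):
    """world-aligned patch: image right=+x, up=+y"""
    C=C or cam(n)
    g=np.linspace(-half,half,N); X,Y=np.meshgrid(c[0]+g,c[1]-g)
    uv=w2pix(n,np.c_[X.ravel(),Y.ravel(),np.full(X.size,z)],C).astype(np.float32).reshape(N,N,2)
    return cv2.remap(im,uv[...,0],uv[...,1],cv2.INTER_CUBIC)
E
python3 - <<'E'
from h import *
im=cv2.imread("pics/w1.png")
for nm,uv,z in [("nose",(342,180),.178),("collar",(339,163),.142),("spindle",(287,231),.167),("boss",(347,234),.158),("fly",(482,236),.170),("box",(338.5,175),.178)]: print(nm,np.round(pix2w("wrist",uv,z)[0],4))
c=pix2w("wrist",(342,180),.178)[0]
A=ortho("wrist",im,c,.142); B=ortho("wrist",im,c,.166)
for I in(A,B):
    for k in range(0,390,65): cv2.line(I,(k,0),(k,8),(0,0,255)); cv2.line(I,(0,k),(8,k),(0,0,255))
    cv2.circle(I,(195,195),2,(0,0,255),-1)
cv2.imwrite("pics/o1.png",np.hstack([A,B]))
E
```

```text
nose [0.5774 0.2019 0.178 ]
collar [0.5758 0.2056 0.142 ]
spindle [0.5533 0.1507 0.167 ]
boss [0.5976 0.1586 0.158 ]
fly [0.6887 0.1921 0.17  ]
box [0.5741 0.2044 0.178 ]
```

View pics/o1.png

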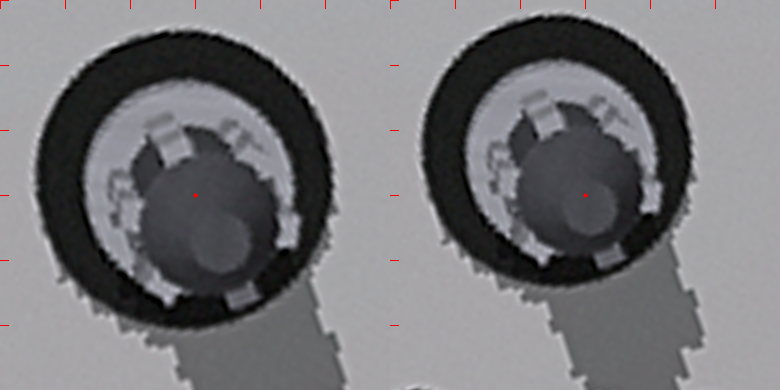

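Wrist view: the shaft nose is near (342,180), the spindle near (287,230), and the boss, with its long shadow, near (287,103). The splines need a closer look from straight above.

```bash
python3 - <<'E'
from h import *
print("boss",pix2w("wrist",(287,103),.158)[0],"spindle",pix2w("wrist",(287,231),.167)[0])
move_to((.5997,.1317,.27),18.0)
E
```

```text
boss [0.52708067 0.23665216 0.158     ] spindle [0.55334876 0.15066844 0.167     ]
dp [-5.6   1.35  6.5 ] ang [ 0.0001 -0.0004  0.0018] cur yaw 18.105798469140467
```

```bash
python3 -m inch '[{"angular":[0,0,0],"dp":[-5.6,1.35,6.5],"jaw":8.5},{"angular":[0,0,0],"dp":[-5.6,1.35,6.5],"jaw":8.5},{"angular":[0,0,0],"dp":[-5.6,1.35,6.5],"jaw":8.5},{"angular":[0,0,0],"dp":[-5.6,1.35,6.5],"jaw":8.5}]'
python3 - <<'E'
from h import *
s=arm.sense(); print(s["ee_pos"])
im=snap("wrist","w2.png")[:,:,::-1]
c=(.576,.204)
A=ortho("wrist",im,c,.142); B=ortho("wrist",im,c,.166)
for I in(A,B):
    for k in range(0,390,65): cv2.line(I,(k,0),(k,8),(0,0,255)); cv2.line(I,(0,k),(8,k),(0,0,255))
    cv2.circle(I,(195,195),2,(0,0,255),-1)
cv2.imwrite("pics/o2.png",np.hstack([A,B]))
C=cam("wrist"); print("cam",-C[2].T@C[3],w2pix("wrist",[[.576,.204,.178]]))
E
```

```text
t: 3.25
ee_pos: [0.6002, 0.132, 0.271]
tcp_rot: [[-0.31, 0.951, 0.001], [0.951, 0.31, 0.001], [0.001, 0.001, -1.0]]
contact_force: [-0.6, -0.1, 0.3]
gripper_width: 0.0849
gripper_force: 0.0
[0.60024174 0.13203616 0.2710178 ]
cam [0.57682037 0.2048105  0.34213779] [[318.31580865  88.91629113]]
```

View pics/o2.png

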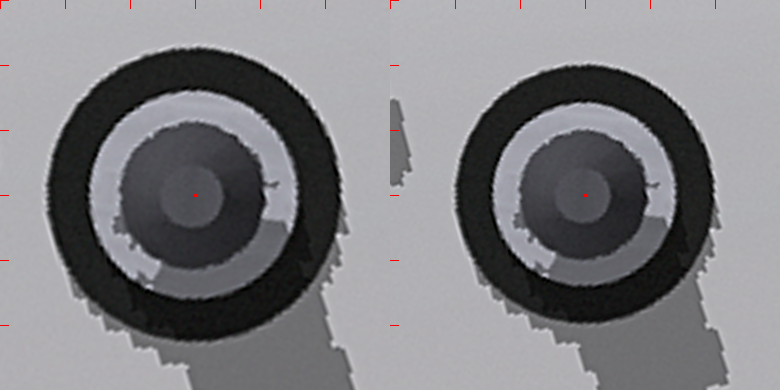

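The shaft centre is confirmed at (0.576, 0.204). The spline tops have little contrast against the collar, so I'll fit their angle numerically in both views.

```bash
python3 - <<'E'
from h import *
C2=cam("wrist"); P2,R2=T()
# w1 camera from rigid hand-eye
Rt,ct=R2.T@C2[2].T, R2.T@(-C2[2].T@C2[3]-P2)
P1=np.array([.56891528,.18163182,.3347952])
R1=np.array([[-0.311,.95,-.001],[.95,.311,.001],[.001,-.001,-1.]]); U,_,V=np.linalg.svd(R1); R1=U@V
Rc=(R1@Rt).T; C1=(C2[0],C2[1],Rc,-Rc@(P1+R1@ct))
im1=cv2.imread("pics/w1.png",0).astype(np.float32); im2=cv2.imread("pics/w2.png",0).astype(np.float32)
c=(.576,.204)
def samp(im,C,z,rs,th):
    rr,tt=np.meshgrid(rs,th); p=np.c_[c[0]+rr.ravel()*np.cos(tt.ravel()),c[1]+rr.ravel()*np.sin(tt.ravel()),np.full(rr.size,z)]
    uv=w2pix("wrist",p,C).astype(np.float32)
    return cv2.remap(im,uv[:,:1].reshape(-1,1),uv[:,1:].reshape(-1,1),1).reshape(rr.shape)
th=np.radians(np.arange(0,360,2))
for z in(.166,):
    v2=samp(im2,C2,z,np.array([.0107,.0115,.012]),th).mean(1)
    v1=samp(im1,C1,z,np.array([.0107,.0115,.012]),th).mean(1)
    for nm,v in(("w2",v2),("w1",v1)):
        print(nm,v.astype(int).tolist())
        F=(v-v.mean())@np.exp(-6j*th); print("6th harmonic peak",np.degrees(-np.angle(F)*-1)/-6%60, abs(F)/len(v))
a=ortho("wrist",im1,c,.166,half=.017,N=560,C=C1)
b=ortho("wrist",im2,c,.166,half=.017,N=560,C=C2)
b=np.clip((b-90)*2.2,0,255)
cv2.imwrite("pics/o3.png",cv2.resize(np.hstack([a*1.2,b]),(800,400)))
print(c)
E
```

```text
w2 [159, 160, 159, 151, 121, 150, 161, 159, 159, 162, 162, 161, 160, 160, 160, 159, 158, 157, 156, 156, 157, 157, 159, 161, 160, 161, 161, 160, 161, 162, 161, 160, 160, 161, 163, 165, 166, 166, 166, 166, 166, 167, 166, 166, 167, 167, 167, 167, 166, 165, 165, 165, 163, 162, 161, 162, 163, 162, 162, 162, 162, 161, 162, 161, 159, 160, 159, 161, 161, 161, 163, 163, 164, 165, 165, 165, 164, 163, 164, 165, 165, 167, 162, 159, 161, 163, 161, 162, 158, 159, 161, 160, 161, 164, 163, 161, 159, 159, 134, 138, 123, 114, 111, 118, 146, 160, 166, 164, 157, 140, 137, 153, 162, 162, 159, 162, 161, 159, 162, 160, 162, 164, 142, 105, 97, 99, 99, 99, 100, 100, 99, 100, 100, 99, 99, 100, 100, 99, 100, 100, 100, 99, 100, 99, 99, 100, 99, 100, 99, 99, 99, 99, 99, 99, 99, 99, 100, 101, 100, 101, 103, 102, 102, 101, 101, 99, 98, 97, 96, 96, 94, 112, 149, 161, 159, 159, 160, 158, 159, 159]
6th harmonic peak 52.95863131933696 3.662659493752133
w1 [155, 146, 123, 98, 81, 93, 107, 121, 132, 142, 152, 162, 161, 158, 153, 148, 143, 139, 142, 149, 149, 149, 149, 149, 147, 147, 146, 140, 142, 139, 141, 143, 135, 118, 112, 111, 121, 126, 116, 107, 95, 76, 66, 56, 48, 52, 53, 56, 55, 55, 56, 72, 97, 128, 157, 151, 147, 147, 146, 146, 148, 151, 151, 125, 70, 41, 47, 55, 56, 56, 56, 55, 54, 54, 53, 53, 58, 69, 76, 91, 107, 111, 126, 140, 148, 151, 150, 149, 149, 150, 151, 152, 150, 138, 118, 102, 98, 98, 101, 105, 104, 102, 105, 104, 101, 94, 90, 96, 104, 109, 112, 119, 134, 154, 150, 143, 141, 148, 148, 149, 155, 150, 132, 94, 48, 33, 30, 25, 21, 19, 19, 21, 20, 19, 17, 16, 19, 20, 18, 16, 20, 65, 96, 97, 95, 93, 92, 91, 92, 93, 98, 89, 53, 30, 19, 16, 15, 15, 17, 19, 19, 17, 15, 17, 18, 17, 16, 13, 10, 25, 68, 118, 151, 162, 150, 148, 151, 150, 148, 151]
6th harmonic peak 54.04926570503978 20.471302742270613
(0.576, 0.204)[ WARN:0@0.700] global loadsave.cpp:1063 imwrite_ Unsupported depth image for selected encoder is fallbacked to CV_8U.
```

View pics/o3.png

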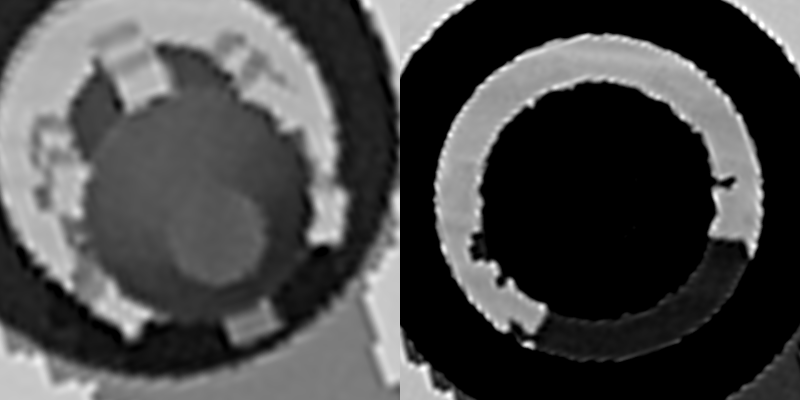

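```bash
python3 - <<'E'
from h import *
move_to((.643,-.246,.165),49)
E
```

```text
dp [-37.28  -7.7   10.58] ang [ 2.200e-03 -4.000e-04 -5.395e-01] cur yaw 18.088248845166518
```

```bash
python3 -m inch '[{"angular":[0,0,-0.1],"dp":[-6,-1,0],"jaw":8.5},{"angular":[0.002,0,-0.54],"dp":[-37.3,-7.7,10.6],"jaw":8.5},{"angular":[0.002,0,-0.54],"dp":[-37.3,-7.7,10.6],"jaw":8.5},{"angular":[0.002,0,-0.54],"dp":[-37.3,-7.7,10.6],"jaw":8.5},{"angular":[0.002,0,-0.54],"dp":[-37.3,-7.7,10.6],"jaw":8.5},{"angular":[0.002,0,-0.54],"dp":[-37.3,-7.7,10.6],"jaw":8.5},{"angular":[0.002,0,-0.54],"dp":[-37.3,-7.7,10.6],"jaw":8.5},{"angular":[0.002,0,-0.54],"dp":[-37.3,-7.7,10.6],"jaw":8.5},{"angular":[0.002,0,-0.54],"dp":[-37.3,-7.7,10.6],"jaw":8.5},{"angular":[0.002,0,-0.54],"dp":[-37.3,-7.7,10.6],"jaw":8.5}]'
python3 - <<'E'
from h import *
im=snap("wrist","w3.png")[:,:,::-1]
C=cam("wrist"); np.savez("pics/w3.npz",K=C[0],k1=C[1],R=C[2],t=C[3])
for q in ["sprocket_mid","plate_mid","tapped_hole","plate_hole"]: print(q,[(np.round(b["extent"],1).tolist(),round(b["p"],2)) for b in spotter.boxes_of("wrist",q)[:4]])
for q,z in(("sprocket_mid",.021),("plate_mid",.017)):
    b=spotter.boxes_of("wrist",q)
    if b: e=b[0]["extent"]; print(q,pix2w("wrist",((e[0]+e[2])/2,(e[1]+e[3])/2),z)[0])
a=ortho("wrist",im,(.634,-.164),.021,half=.04,N=400); b=ortho("wrist",im,(.56,-.249),.017,half=.04,N=400)
for I in(a,b): cv2.circle(I,(200,200),2,(0,0,255),-1)
cv2.imwrite("pics/o4.png",np.hstack([a,b]))
E
```

```text
t: 4.55
ee_pos: [0.6432, -0.2454, 0.1649]
tcp_rot: [[-0.756, 0.654, -0.0], [0.654, 0.756, -0.0], [-0.0, -0.0, -1.0]]
contact_force: [1.4, -0.7, -0.5]
gripper_width: 0.085
gripper_force: 0.0
sprocket_mid [([511.1, 275.0, 590.4, 334.1], 0.77)]
plate_mid [([2.3, 168.7, 47.9, 229.7], 0.65), ([189.6, 68.5, 273.3, 158.3], 0.57)]
tapped_hole [([512.9, 276.4, 589.7, 337.2], 0.9), ([369.6, 57.5, 465.7, 152.9], 0.8)]
plate_hole [([192.4, 71.4, 274.3, 156.8], 0.87), ([0.0, 167.4, 53.7, 228.4], 0.58)]
sprocket_mid [ 0.80010208 -0.1715499   0.021     ]
plate_mid [ 0.5103405 -0.388639   0.017    ]
```

View pics/o4.png

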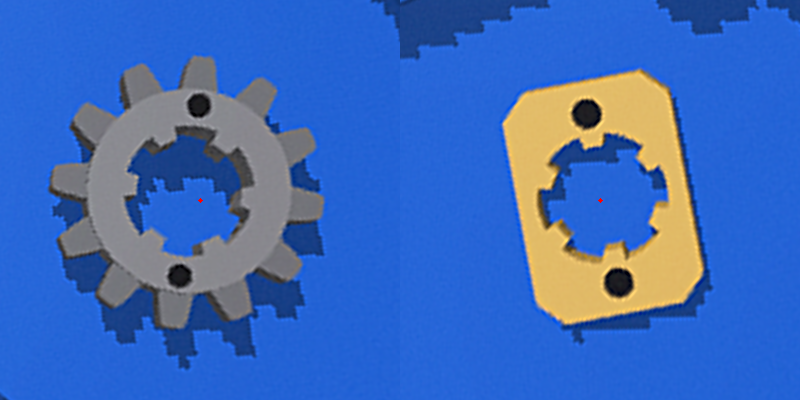

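Both parts are clear in the image. The sprocket is at (0.6318,-0.1619) with its x axis at 83.3°, and the plate is at (0.5605,-0.2487) with its x axis at 101°. The hole spacing comes out at 34.4 mm for both, as it should.

```bash
python3 - <<'E'
from h import *
move_to((.6318,-.1619,.165),38.3);move_to((.6318,-.1619,.083),38.3)
E
```

```text
dp [ 6.43  5.8  -0.11] ang [-0.0019 -0.0002  0.1858] cur yaw 48.94455499042155
dp [6.43 5.81 8.09] ang [-0.0019 -0.0002  0.1858] cur yaw 48.94455499042155
```

```bash
python3 -m inch '[{"angular":[0,0,0.186],"dp":[6.43,5.8,0],"jaw":6.2},{"angular":[0,0,0.186],"dp":[6.43,5.8,0],"jaw":6.2},{"angular":[0,0,0.186],"dp":[6.43,5.8,3],"jaw":6.2},{"angular":[0,0,0.186],"dp":[6.43,5.8,6],"jaw":6.2},{"angular":[0,0,0.186],"dp":[6.43,5.8,6],"jaw":6.2},{"angular":[0,0,0.186],"dp":[6.43,5.8,6],"jaw":6.2}]'
python3 - <<'E'
from h import *
move_to((.6318,-.1619,.083),38.3); print(arm.sense()["joint_positions"])
im=snap("wrist","w4.png")[:,:,::-1]
a=ortho("wrist",im,(.6318,-.1619),.021,half=.05,N=400)
cv2.circle(a,(200,200),2,(0,0,255),-1)
cv2.imwrite("pics/o5.png",np.hstack([a,im]))
E
```

```text
t: 5.65
ee_pos: [0.6322, -0.1625, 0.1048]
tcp_rot: [[-0.62, 0.785, -0.001], [0.785, 0.62, -0.002], [-0.001, -0.001, -1.0]]
contact_force: [-0.2, -0.2, 0.6]
gripper_width: 0.0617
gripper_force: 0.0
dp [0.08 0.01 2.18] ang [-0.0014  0.0008 -0.0003] cur yaw 38.28373879847638
[11.15938671 42.59142053  1.83568986 94.23489889 -1.6784042  43.21498245
 52.01847071]
```

```bash
python3 -c "
import cv2;i=cv2.imread('pics/o5.png');cv2.imwrite('pics/o5.png',cv2.resize(i,(800,308)))"
```

```text
(no output)
```

View pics/o5.png

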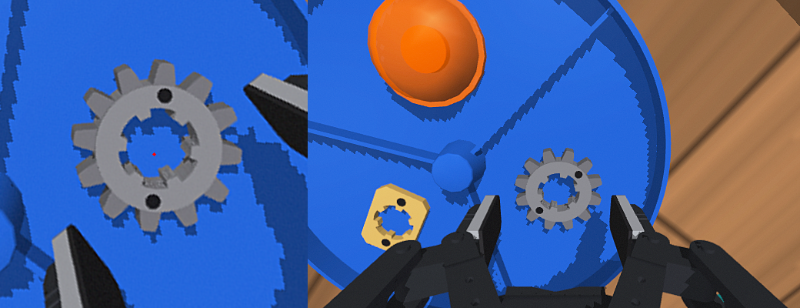

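The sprocket lies well between the fingers, at about (558,190) in the right half. I'll go down and grip.

```bash
python3 -m inch '[{"angular":[0,0,0],"dp":[0.1,0.12,1.2],"jaw":6.2},{"angular":[0,0,0],"dp":[0.1,0.12,2.15],"jaw":6.2},{"angular":[0,0,0],"dp":[0.1,0.12,2.15],"jaw":6.2},{"angular":[0,0,0],"dp":[0.1,0.12,2.15],"jaw":4.8},{"angular":[0,0,0],"dp":[0.1,0.12,2.15],"jaw":4.8},{"angular":[0,0,0],"dp":[0.1,0.12,2.15],"jaw":4.8},{"angular":[0,0,0],"dp":[0.1,0.12,2.15],"jaw":4.8},{"angular":[0,0,0],"dp":[0.1,0.12,2.15],"jaw":4.8}]' 40
python3 - <<'E'
from h import *
snap("wrist","w5.png"); 
E
```

```text
t: 6.7
ee_pos: [0.6321, -0.1608, 0.0826]
tcp_rot: [[-0.619, 0.785, -0.001], [0.785, 0.619, -0.001], [-0.0, -0.002, -1.0]]
contact_force: [-1.0, -0.9, 3.0]
gripper_width: 0.0513
gripper_force: 41.9
```

```bash
python3 -m inch '[{"angular":[0,0,0],"dp":[0,0,-2],"jaw":4.8},{"angular":[0,0,0],"dp":[0,0,-6],"jaw":4.8},{"angular":[0,0,0],"dp":[0,0,-10],"jaw":4.8},{"angular":[0,0,0],"dp":[0,0,-10],"jaw":4.8}]' 40
python3 - <<'E'
from h import *
im=snap("wrist","w6.png")[:,:,::-1]
a=cv2.imread("pics/w5.png")
cv2.imwrite("pics/o6.png",np.hstack([cv2.resize(i[150:400,180:460],None,fx=1.42,fy=1.42) for i in(a,im)]))
E
```

```text
t: 7.25
ee_pos: [0.6338, -0.1609, 0.1856]
tcp_rot: [[-0.619, 0.785, 0.004], [0.785, 0.619, -0.002], [-0.005, 0.002, -1.0]]
contact_force: [0.4, -0.4, -0.9]
gripper_width: 0.0512
gripper_force: 42.0
```

View pics/o6.png

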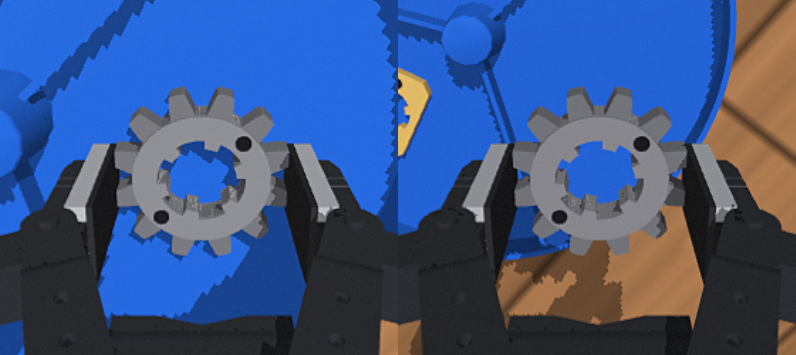

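Sprocket held level, with two teeth against each finger. Next, its pose in the gripper.

```bash
python3 - <<'E'
from h import *
P,R=T(); g=cv2.imread("pics/w6.png",0)
uv=[]
for u,v in [(244,144),(161,217)]:
    u,v=u/1.42+180,v/1.42+150
    x0,y0=int(u)-7,int(v)-7; w=np.clip(90-g[y0:y0+15,x0:x0+15].astype(float),0,None)
    yy,xx=np.mgrid[y0:y0+15,x0:x0+15]; d=(xx-u)**2+(yy-v)**2; w*=d<40
    uv.append(((w*xx).sum()/w.sum(),(w*yy).sum()/w.sum())); print((u,v),uv[-1])
p=pix2w("wrist",uv,P[2]-.0616); q=(p-P)@R
print("tool frame holes mm",np.round(q*1000,1),"dist",np.linalg.norm(q[0]-q[1])*1000,"mid",np.round(q.mean(0)*1000,2))
d=p[0]-p[1]; print("x axis world",np.degrees(np.arctan2(d[1],d[0])),"yaw",np.degrees(np.arctan2(R[1,1],R[0,1])))
np.savez("spr.npz",q=q)
E
```

```text
(351.830985915493, 251.40845070422534) (np.float64(351.18247241324167), np.float64(250.8722213337598))
(293.38028169014086, 302.8169014084507) (np.float64(293.28430296377604), np.float64(302.34211489206))
tool frame holes mm [[ 12.   12.6  61.6]
 [-12.6 -11.8  61.6]] dist 34.63992744028631 mid [-0.3   0.37 61.6 ]
x axis world 83.41236533497359 yaw 38.277644208517465
```

```bash
python3 - <<'E'
from h import *
move_to((.5758,.2043,.275),8.9)
E
```

```text
dp [32.16 18.13 -9.21] ang [2.000e-04 1.900e-03 5.127e-01] cur yaw 38.277644208517465
```

```bash
python3 -m inch '[{"angular":[0,0,0],"dp":[1,1,-4],"jaw":4.8},{"angular":[0,0,0.1],"dp":[4,2,-9.2],"jaw":4.8},{"angular":[0,0,0.25],"dp":[9,5,-9.2],"jaw":4.8},{"angular":[0,0,0.4],"dp":[14,8,-9.2],"jaw":4.8},{"angular":[0,0,0.513],"dp":[19,11,-9.2],"jaw":4.8},{"angular":[0,0,0.513],"dp":[24,14,-9.2],"jaw":4.8},{"angular":[0,0,0.513],"dp":[29,16.5,-9.2],"jaw":4.8},{"angular":[0,0,0.513],"dp":[32.2,18.1,-9.2],"jaw":4.8},{"angular":[0,0,0.513],"dp":[32.2,18.1,-9.2],"jaw":4.8},{"angular":[0,0,0.513],"dp":[32.2,18.1,-9.2],"jaw":4.8},{"angular":[0,0,0.513],"dp":[32.2,18.1,-9.2],"jaw":4.8}]' 40
python3 - <<'E'
from h import *
move_to((.5758,.2043,.24),8.9)
im=snap("wrist","w7.png")[:,:,::-1]
E
```

```text
t: 8.68
ee_pos: [0.5753, 0.2026, 0.2735]
tcp_rot: [[-0.152, 0.988, -0.002], [0.988, 0.152, -0.002], [-0.002, -0.003, -1.0]]
contact_force: [0.6, 0.2, -1.5]
gripper_width: 0.051
gripper_force: 42.2
dp [0.17 0.08 3.35] ang [-0.0026  0.002  -0.0028] cur yaw 8.737250903808397
```

```bash
python3 -m inch '[{"angular":[-0.002,0.002,0],"dp":[0.17,0.08,1],"jaw":4.8},{"angular":[-0.002,0.002,0],"dp":[0.17,0.08,2],"jaw":4.8},{"angular":[-0.002,0.002,0],"dp":[0.17,0.08,3],"jaw":4.8},{"angular":[-0.002,0.002,0],"dp":[0.17,0.08,3.3],"jaw":4.8},{"angular":[-0.002,0.002,0],"dp":[0.17,0.08,3.3],"jaw":4.8}]' 40
python3 -m inch '[{"angular":[0,0,0],"dp":[0,0,0.4],"jaw":4.8},{"angular":[0,0,0],"dp":[0,0,0.8],"jaw":4.8},{"angular":[0,0,0],"dp":[0,0,0.8],"jaw":4.8}]' 40
```

```text
t: 9.35
ee_pos: [0.5754, 0.2061, 0.2407]
tcp_rot: [[-0.154, 0.988, -0.001], [0.988, 0.154, 0.001], [0.001, -0.0, -1.0]]
contact_force: [0.4, -0.4, -0.9]
gripper_width: 0.0511
gripper_force: 42.3
t: 9.72
ee_pos: [0.5755, 0.2044, 0.2333]
tcp_rot: [[-0.153, 0.988, 0.0], [0.988, 0.153, -0.001], [-0.001, 0.0, -1.0]]
contact_force: [-0.7, -5.1, -1.5]
gripper_width: 0.0511
gripper_force: 42.8
```

```bash
python3 -m inch '[{"angular":[0,0,0],"dp":[0,0,0.4],"jaw":4.8},{"angular":[0,0,0],"dp":[0,0,0.8],"jaw":4.8},{"angular":[0,0,0],"dp":[0,0,0.8],"jaw":4.8}]' 40
```

```text
t: 10.1
ee_pos: [0.5754, 0.2043, 0.2247]
tcp_rot: [[-0.153, 0.988, -0.001], [0.988, 0.153, -0.001], [-0.001, -0.001, -1.0]]
contact_force: [0.2, -5.0, -1.3]
gripper_width: 0.0512
gripper_force: 42.9
```

```bash
python3 -m inch '[{"angular":[0,0,0],"dp":[-0.05,0,0.4],"jaw":4.8},{"angular":[0,0,0],"dp":[-0.05,0,0.8],"jaw":4.8},{"angular":[0,0,0],"dp":[-0.05,0,1.2],"jaw":4.8},{"angular":[0,0,0],"dp":[-0.05,0,1.3],"jaw":4.8},{"angular":[0,0,0],"dp":[-0.05,0,1.3],"jaw":4.8}]' 40
```

```text
t: 10.72
ee_pos: [0.5756, 0.2042, 0.2125]
tcp_rot: [[-0.153, 0.988, 0.0], [0.988, 0.153, -0.0], [-0.0, 0.0, -1.0]]
contact_force: [-2.8, -6.1, 5.7]
gripper_width: 0.0511
gripper_force: 43.4
```

```bash
python3 -m inch '[{"angular":[0,0,0],"dp":[0,0,0.2],"jaw":4.8},{"angular":[0,0,0],"dp":[0,0,0.2],"jaw":4.8}]' 40
```

```text
t: 10.98
ee_pos: [0.5756, 0.2041, 0.2122]
tcp_rot: [[-0.153, 0.988, 0.001], [0.988, 0.153, 0.0], [0.0, 0.001, -1.0]]
contact_force: [-7.6, -6.9, 18.2]
gripper_width: 0.0513
gripper_force: 44.3
```

```bash
python3 -m inch '[{"angular":[0,0,0],"dp":[0,0,-0.2],"jaw":4.8},{"angular":[0,0,0],"dp":[0,0,-0.2],"jaw":6.2},{"angular":[0,0,0],"dp":[0,0,-0.2],"jaw":6.2},{"angular":[0,0,0],"dp":[0,0,-0.2],"jaw":6.2},{"angular":[0,0,0],"dp":[0,0,-2],"jaw":6.2},{"angular":[0,0,0],"dp":[0,0,-6],"jaw":6.2},{"angular":[0,0,0],"dp":[-5,0,-7],"jaw":6.2},{"angular":[0,0,0],"dp":[-5,0,-7],"jaw":6.2},{"angular":[0,0,0],"dp":[-5,0,-7],"jaw":6.2}]' 40
python3 - <<'E'
from h import *
im=snap("wrist","w8.png")[:,:,::-1]
C=cam("wrist"); P,R=T(); np.savez("pics/w8.npz",K=C[0],k1=C[1],R=C[2],t=C[3],P=P)
c=(.576,.204)
a=ortho("wrist",im,c,.151,half=.04,N=400)
g=cv2.cvtColor(a,6)
# dark hole blobs near radius 17.2mm=86px
_,m=cv2.threshold(g,60,255,1); n,l,s,ct=cv2.connectedComponentsWithStats(m)
for i in range(1,n):
    r=np.hypot(*(ct[i]-200)); print(s[i,4],np.round(ct[i],1),"r mm",round(r/5,1),"ang",round(np.degrees(np.arctan2(200-ct[i,1],ct[i,0]-200)),1)) if 60<s[i,4]<1500 else 0
cv2.imwrite("pics/o8.png",np.hstack([a,ortho("wrist",im,c,.166,half=.02,N=400)]))
E
```

```text
t: 12.1
ee_pos: [0.5831, 0.1565, 0.2798]
tcp_rot: [[-0.154, 0.988, -0.0], [0.988, 0.154, 0.002], [0.002, 0.0, -1.0]]
contact_force: [-0.8, 0.1, 0.5]
gripper_width: 0.0619
gripper_force: 0.0
274 [181.   85.6] r mm 23.2 ang 99.4
209 [236.1  92.8] r mm 22.6 ang 71.4
250 [129.9 108.5] r mm 23.0 ang 127.5
421 [248.9 125.9] r mm 17.8 ang 56.6
142 [279.6 126.3] r mm 21.7 ang 42.8
171 [ 98.2 153.2] r mm 22.4 ang 155.3
243 [202.3 149.7] r mm 10.1 ang 87.4
130 [153.8 171.4] r mm 10.9 ang 148.3
74 [301.1 177.6] r mm 20.7 ang 12.5
88 [ 93.4 208.6] r mm 21.4 ang -175.4
370 [146.1 265.4] r mm 17.0 ang -129.5
61 [286.  264.9] r mm 21.6 ang -37.0
1054 [ 86.8 391. ] r mm 44.4 ang -120.7
634 [313.5 393.2] r mm 44.8 ang -59.6
```

```bash
python3 - <<'E'
from h import *
move_to((.566,-.278,.145),11)
E
```

```text
dp [-42.76  -8.42  13.37] ang [-0.0004 -0.002  -0.0361] cur yaw 8.932228510273044
```

```bash
python3 -m inch '[{"angular":[0,0,0],"dp":[-6,-1.2,0],"jaw":5},{"angular":[0,0,-0.036],"dp":[-12,-2.4,0],"jaw":4.5},{"angular":[0,0,-0.036],"dp":[-42.8,-8.4,13.4],"jaw":4.5},{"angular":[0,0,-0.036],"dp":[-42.8,-8.4,13.4],"jaw":4.5},{"angular":[0,0,-0.036],"dp":[-42.8,-8.4,13.4],"jaw":4.5},{"angular":[0,0,-0.036],"dp":[-42.8,-8.4,13.4],"jaw":4.5},{"angular":[0,0,-0.036],"dp":[-42.8,-8.4,13.4],"jaw":4.5},{"angular":[0,0,-0.036],"dp":[-42.8,-8.4,13.4],"jaw":4.5},{"angular":[0,0,-0.036],"dp":[-42.8,-8.4,13.4],"jaw":4.5},{"angular":[0,0,-0.036],"dp":[-42.8,-8.4,13.4],"jaw":4.5}]'
cat >> h.py <<'E'
def plate(im,z,roi=None):
    h=cv2.cvtColor(im,cv2.COLOR_RGB2HSV); m=cv2.inRange(h,(15,60,120),(30,200,255))
    n,l,s,ct=cv2.connectedComponentsWithStats(m)
    for i in np.argsort(-s[1:,4])[:4]+1:
        cs,_=cv2.findContours((l==i).astype(np.uint8),cv2.RETR_EXTERNAL,2)
        w=pix2w("wrist",cs[0][:,0,:],z)
        r=cv2.minAreaRect((w[:,:2]*1000).astype(np.float32)); b=cv2.boxPoints(r)
        e=[b[1]-b[0],b[2]-b[1]]; e=max(e,key=np.linalg.norm)
        print("px",s[i].tolist(),"ctr",np.round(r[0],2),"size",np.round(r[1],1),"x-ang",round(np.degrees(np.arctan2(e[1],e[0]))%180,1))
E
python3 - <<'E'
from h import *
im=snap("wrist","w9.png"); plate(im,.017)
E
```

```text
t: 13.4
ee_pos: [0.5671, -0.2773, 0.1452]
tcp_rot: [[-0.192, 0.981, 0.0], [0.981, 0.192, 0.003], [0.003, 0.001, -1.0]]
contact_force: [-0.1, 0.2, -0.6]
gripper_width: 0.0449
gripper_force: 0.0
px [292, 128, 60, 81, 3162] ctr [ 561.81 -245.95] size [34.2 47.1] x-ang 101.1
px [116, 6, 2, 25, 27] ctr [ 443.71 -188.52] size [ 0.5 11.3] x-ang 91.6
px [176, 188, 14, 17, 25] ctr [ 484.32 -277.67] size [ 0.9 11.8] x-ang 136.3
px [152, 152, 13, 21, 22] ctr [ 469.02 -259.82] size [ 0.5 12.8] x-ang 125.6
```

```bash
python3 - <<'E'
from h import *
move_to((.5618,-.2460,.0858),11.1)
E
```

```text
dp [3.14 0.05 5.98] ang [ 0.001  -0.0024  0.    ] cur yaw 11.102789974795488
```

```bash
python3 -m inch '[{"angular":[0,0,0],"dp":[3.14,0.05,1],"jaw":4.5},{"angular":[0,-0.002,0],"dp":[3.14,0.05,4],"jaw":4.5},{"angular":[0,-0.002,0],"dp":[3.14,0.05,5.4],"jaw":4.5},{"angular":[0,-0.002,0],"dp":[3.14,0.05,5.95],"jaw":4.5},{"angular":[0,-0.002,0],"dp":[3.14,0.05,5.95],"jaw":4.5},{"angular":[0,-0.002,0],"dp":[3.14,0.05,5.95],"jaw":3},{"angular":[0,-0.002,0],"dp":[3.14,0.05,5.95],"jaw":3},{"angular":[0,-0.002,0],"dp":[3.14,0.05,5.95],"jaw":3},{"angular":[0,-0.002,0],"dp":[3.14,0.05,5.95],"jaw":3},{"angular":[0,-0.002,0],"dp":[3.14,0.05,5.95],"jaw":3}]' 40
```

```text
t: 14.7
ee_pos: [0.5613, -0.2489, 0.0869]
tcp_rot: [[-0.19, 0.982, 0.002], [0.982, 0.19, -0.002], [-0.002, 0.002, -1.0]]
contact_force: [-0.9, 0.5, 5.9]
gripper_width: 0.0319
gripper_force: 39.9
```

```bash
python3 -m inch '[{"angular":[0,0,0],"dp":[0,0,-2],"jaw":3},{"angular":[0,0,0],"dp":[0,0,-6],"jaw":3},{"angular":[0,0,0],"dp":[0,0,-10],"jaw":3},{"angular":[0,0,0],"dp":[0,0,-10],"jaw":3},{"angular":[0,0,0],"dp":[0,0,-10],"jaw":3}]' 40
python3 - <<'E'
from h import *
im=snap("wrist","w10.png"); P,R=T(); print(P,np.degrees(np.arctan2(R[1,1],R[0,1])))
for d in (.067,.069,.071): plate(im,P[2]-d); 
g=cv2.cvtColor(im,7); c=w2pix("wrist",[P+R@[0,0,.069]])[0].astype(int); print(c)
cr=im[c[1]-80:c[1]+70,c[0]-100:c[0]+100,::-1]; cv2.imwrite("pics/o10.png",cv2.resize(cr,None,fx=4,fy=4,interpolation=2))
_,m=cv2.threshold(g,60,255,1); n,l,s,ct=cv2.connectedComponentsWithStats(m)
for i in range(1,n):
    if 15<s[i,4]<200: print(s[i].tolist(),ct[i],np.round((pix2w("wrist",ct[i],P[2]-.069)[0]-P)@R*1000,1))
E
```

```text
t: 15.32
ee_pos: [0.5605, -0.2482, 0.1856]
tcp_rot: [[-0.19, 0.982, 0.0], [0.982, 0.19, -0.0], [-0.0, 0.0, -1.0]]
contact_force: [-0.3, -0.3, -1.5]
gripper_width: 0.0318
gripper_force: 39.7
[ 0.56025845 -0.24801835  0.18498208] 10.946692840531012
px [282, 210, 80, 100, 5100] ctr [ 559.82 -243.72] size [33.4 47.6] x-ang 101.0
px [181, 173, 13, 23, 29] ctr [ 499.46 -220.11] size [ 1. 10.] x-ang 123.5
px [163, 109, 4, 19, 22] ctr [ 489.22 -195.29] size [0.7 6.7] x-ang 102.5
px [522, 188, 10, 14, 20] ctr [ 636.48 -197.95] size [6.2 0.7] x-ang 75.9
px [282, 210, 80, 100, 5100] ctr [ 560.02 -244.75] size [33.8 48.3] x-ang 101.0
px [181, 173, 13, 23, 29] ctr [ 498.78 -220.8 ] size [ 1.  10.1] x-ang 123.5
px [163, 109, 4, 19, 22] ctr [ 488.39 -195.62] size [0.7 6.8] x-ang 102.5
px [522, 188, 10, 14, 20] ctr [ 637.79 -198.32] size [6.3 0.8] x-ang 75.9
px [282, 210, 80, 100, 5100] ctr [ 560.22 -245.77] size [34.3 49. ] x-ang 101.0
px [181, 173, 13, 23, 29] ctr [ 498.1  -221.48] size [ 1.  10.2] x-ang 123.5
px [163, 109, 4, 19, 22] ctr [ 487.56 -195.94] size [0.7 6.9] x-ang 102.5
px [522, 188, 
[... 1231 characters left out ...]
7 145.73684211] [54.4 17.  69. ]
[243, 144, 12, 8, 18] [248.61111111 147.55555556] [ 53.6 -28.5  69. ]
[349, 144, 9, 5, 19] [353.21052632 145.57894737] [54.4 13.  69. ]
[196, 149, 12, 6, 18] [201.27777778 150.66666667] [ 52.4 -47.4  69.1]
[359, 149, 16, 10, 51] [366.90196078 153.19607843] [51.4 18.6 69. ]
[241, 150, 8, 6, 16] [244.8125 152.5625] [ 51.6 -30.1  69. ]
[315, 221, 14, 13, 131] [321.61068702 226.76335878] [19.8  0.5 69. ]
[469, 245, 11, 12, 48] [473.85416667 250.89583333] [ 8.5 66.8 68.9]
[248, 255, 19, 17, 152] [257.18421053 265.61184211] [  1.4 -27.9  69. ]
[327, 279, 8, 3, 20] [330.3 279.9] [-5.7  4.4 69. ]
[316, 292, 12, 11, 107] [321.47663551 296.95327103] [-14.5   0.5  69. ]
```

```bash
python3 - <<'E'
from h import *
move_to((.5751,.2013,.275),-6.2)
E
```

```text
dp [43.83  9.98 -9.  ] ang [-0.0012 -0.      0.2993] cur yaw 10.946692840531012
```

```bash
python3 -m inch '[{"angular":[0,0,0],"dp":[2,0.5,-4],"jaw":3},{"angular":[0,0,0.1],"dp":[6,1.3,-9],"jaw":3},{"angular":[0,0,0.2],"dp":[12,2.7,-9],"jaw":3},{"angular":[0,0,0.3],"dp":[18,4,-9],"jaw":3},{"angular":[0,0,0.3],"dp":[24,5.4,-9],"jaw":3},{"angular":[0,0,0.3],"dp":[30,6.8,-9],"jaw":3},{"angular":[0,0,0.3],"dp":[36,8.2,-9],"jaw":3},{"angular":[0,0,0.3],"dp":[41,9.4,-9],"jaw":3},{"angular":[0,0,0.3],"dp":[43.8,10,-9],"jaw":3},{"angular":[0,0,0.3],"dp":[43.8,10,-9],"jaw":3},{"angular":[0,0,0.3],"dp":[43.8,10,-9],"jaw":3},{"angular":[0,0,0.3],"dp":[43.8,10,-9],"jaw":3}]' 40
python3 - <<'E'
from h import *
move_to((.5751,.2013,.242),-6.2)
E
```

```text
t: 16.88
ee_pos: [0.576, 0.1989, 0.2753]
tcp_rot: [[0.111, 0.994, -0.0], [0.994, -0.111, -0.002], [-0.002, 0.0, -1.0]]
contact_force: [-0.5, 0.1, -1.3]
gripper_width: 0.0319
gripper_force: 39.8
dp [ 0.23 -0.11  3.33] ang [ 0.0001  0.0018 -0.0032] cur yaw -6.383100162431489
```

```bash
python3 -m inch '[{"angular":[0,0.001,0],"dp":[0.2,-0.1,1],"jaw":3},{"angular":[0,0.001,0],"dp":[0.2,-0.1,2],"jaw":3},{"angular":[0,0.001,0],"dp":[0.2,-0.1,3],"jaw":3},{"angular":[0,0.001,0],"dp":[0.2,-0.1,3],"jaw":3},{"angular":[0,0.001,0],"dp":[0.2,-0.1,3],"jaw":3}]' 40
python3 -m inch '[{"angular":[0,0,0],"dp":[0,0,0.4],"jaw":3},{"angular":[0,0,0],"dp":[0,0,0.8],"jaw":3},{"angular":[0,0,0],"dp":[0,0,0.8],"jaw":3}]' 40
```

```text
t: 17.5
ee_pos: [0.5752, 0.2028, 0.2456]
tcp_rot: [[0.109, 0.994, 0.001], [0.994, -0.109, 0.0], [0.0, 0.001, -1.0]]
contact_force: [0.1, -0.5, -1.0]
gripper_width: 0.0316
gripper_force: 39.8
t: 17.88
ee_pos: [0.575, 0.202, 0.2371]
tcp_rot: [[0.109, 0.994, -0.0], [0.994, -0.109, -0.001], [-0.001, 0.0, -1.0]]
contact_force: [-0.1, -2.7, -1.4]
gripper_width: 0.0314
gripper_force: 39.7
```

Already 3 mm into the upper splines with little force, so I'll continue down onto the sprocket.

```bash
python3 -m inch '[{"angular":[0,0,0],"dp":[0,0,0.4],"jaw":3},{"angular":[0,0,0],"dp":[0,0,0.8],"jaw":3},{"angular":[0,0,0],"dp":[0,0,1.0],"jaw":3},{"angular":[0,0,0],"dp":[0,0,1.1],"jaw":3},{"angular":[0,0,0],"dp":[0,0,1.1],"jaw":3}]' 40
```

```text
t: 18.5
ee_pos: [0.5751, 0.2021, 0.2264]
tcp_rot: [[0.109, 0.994, 0.0], [0.994, -0.109, -0.001], [-0.001, 0.0, -1.0]]
contact_force: [-0.6, -6.2, 2.1]
gripper_width: 0.0317
gripper_force: 40.3
```

```bash
python3 -m inch '[{"angular":[0,0,0],"dp":[0,0,0.2],"jaw":3},{"angular":[0,0,0],"dp":[0,0,0.2],"jaw":3}]' 40
```

```text
t: 18.75
ee_pos: [0.5751, 0.2021, 0.2258]
tcp_rot: [[0.109, 0.994, 0.001], [0.994, -0.109, -0.0], [0.0, 0.001, -1.0]]
contact_force: [-3.9, -6.3, 12.5]
gripper_width: 0.0316
gripper_force: 42.0
```

```bash
python3 -m inch '[{"angular":[0,0,0],"dp":[0,0,-0.2],"jaw":3},{"angular":[0,0,0.09],"dp":[0.001,-0.024,-0.2],"jaw":3},{"angular":[0,0,0.18],"dp":[0.004,-0.047,-0.2],"jaw":3},{"angular":[0,0,0.27],"dp":[0.01,-0.071,-0.2],"jaw":3},{"angular":[0,0,0.36],"dp":[0.017,-0.093,-0.2],"jaw":3},{"angular":[0,0,0.45],"dp":[0.026,-0.115,-0.2],"jaw":3},{"angular":[0,0,0.527],"dp":[0.036,-0.133,-0.2],"jaw":3},{"angular":[0,0,0.527],"dp":[0.036,-0.133,-0.2],"jaw":3},{"angular":[0,0,0.527],"dp":[0.036,-0.133,-0.2],"jaw":3}]' 40
python3 -c "
from h import *
s=arm.sense();R=np.array(s['tcp_rot']);print(s['wrist_torque'],np.degrees(np.arctan2(R[1,1],R[0,1])))"
```

```text
t: 19.88
ee_pos: [0.5737, 0.2027, 0.2262]
tcp_rot: [[0.594, 0.804, 0.0], [0.804, -0.594, -0.001], [-0.001, 0.001, -1.0]]
contact_force: [-0.6, -5.3, -0.0]
gripper_width: 0.0312
gripper_force: 40.4
[-1.17121129  0.0207626  -0.06971816] -36.46169470240094
```

```bash
python3 -m inch '[{"angular":[0,0,0],"dp":[0,0,0],"jaw":4.4},{"angular":[0,0,0],"dp":[0,0,0],"jaw":4.4},{"angular":[0,0,0],"dp":[0,0,0],"jaw":4.4},{"angular":[0,0,0],"dp":[0,0,-1],"jaw":4.4},{"angular":[0,0,0],"dp":[0,0,-4],"jaw":4.4},{"angular":[0,0,0],"dp":[0,0,-6],"jaw":4.4},{"angular":[0,0,0],"dp":[-5,0,-7],"jaw":4.4},{"angular":[0,0,0],"dp":[-7,0,-7],"jaw":4.4},{"angular":[0,0,0],"dp":[-7,0,-7],"jaw":4.4},{"angular":[0,0,0],"dp":[-7,0,-7],"jaw":4.4}]' 40
python3 - <<'E'
from h import *
im=snap("wrist","w11.png"); plate(im,.156)
c=(.5756,.204)
a=ortho("wrist",im[:,:,::-1],c,.156,half=.032,N=400); b=ortho("wrist",im[:,:,::-1],c,.151,half=.032,N=400)
cv2.imwrite("pics/o11.png",np.hstack([a,b]))
E
```

```text
t: 21.12
ee_pos: [0.5326, 0.148, 0.297]
tcp_rot: [[0.593, 0.805, 0.001], [0.805, -0.593, 0.001], [0.002, 0.0, -1.0]]
contact_force: [0.9, 0.4, -0.0]
gripper_width: 0.0441
gripper_force: 0.0
px [293, 55, 61, 85, 3046] ctr [575.77 204.6 ] size [46.6 34.3] x-ang 53.7
px [399, 137, 9, 9, 58] ctr [599.87 156.47] size [4.8 4.8] x-ang 57.8
px [250, 215, 7, 7, 12] ctr [495.97 171.56] size [5.  1.4] x-ang 89.6
px [134, 109, 7, 6, 12] ctr [484.07 262.75] size [3.5 1.9] x-ang 81.7
```

View pics/o11.png

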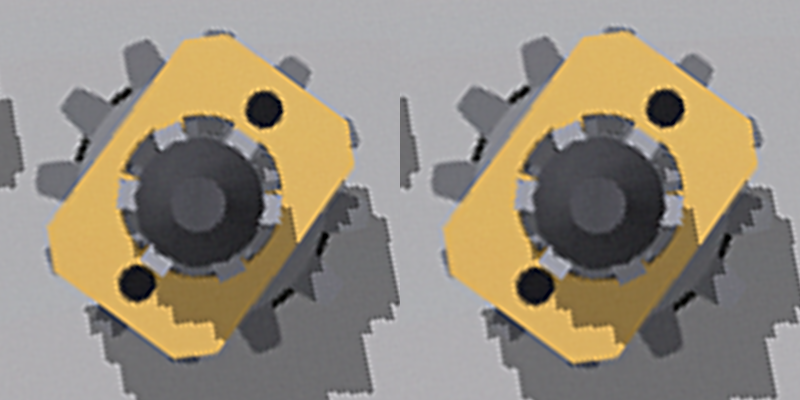

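The picture shows the plate seated in the groove at 53.7°, with both holes over the sprocket's tapped holes (sprocket at 53.6°). The splines lie over the plate's inner teeth, and the gripper is clear.

```bash
python3 -c "
from station import arm
print(arm.finish_job())"
```

```text
the job is handed in; nothing more can be done
None
```

The job is handed in at about 21 s of the 67 s: the sprocket is meshed and home on the collar, and the fixing plate is turned under the upper splines with its holes within about 0.1° of the tapped holes. The gripper is clear of both, and I did not touch the lens, socket, pry bar, stem or look-alikes; no verdict came back.

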